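Ready the spin-art machine for the next customer

ROBOT

A 6-joint arm with a two-finger parallel gripper is mounted at the origin on a cart in front of the work surface, level with it; the furniture and walls round the work are solid. World frame = base frame: x ahead of the robot, y to its left, z up, the work surface at z = 0. Lengths are in mm, angles in rad, forces in N, time in s.
With the tool pointing down it reaches from about 275 to 975 mm from the base axis. Payload 8.4 kg.
Tool frame: the origin (TCP) lies at the very end of the fingers, on their centre line; the grasp point (between the pads) lies 19 mm behind it; z points along the fingers, y is the line along which they close (so a half turn about z gives the same grasp; the last joint's range is limited). The gripper opens to 92 mm and grips with 3 to 60 N. Pads are 20 mm wide; open, the fingers measure 128 mm over their backs; the gripper's body (75 mm by 189 mm) begins 69 mm behind the grasp point.
Start: joints at [1.195, 0.353, 1.633, -0, 1.155, -0.002], TCP at [228.221, 581.844, 214.583] pointing down, gripper open.
Joint ranges: [-2.63, 2.63], [-0.92, 2.1], [0.06, 2.66], [-1.3, 4.44], [0, 2.69], [-3.02, 3.02]. Speed limits (rad/s): [2.22, 2.22, 2.79, 3.14, 3.14, 3.14].

INTERFACE

Orientations are given as a rotation vector (axis times angle).
In Python, from bench import ctrl, eyes, workorder, finder gives the robot as it stands.
- The arm moves only by the shell command python3 -m pendant 'ROWS'. ROWS is JSON, a list of rows, each a list of 3 entries, a list of its own where there are three numbers: the shift along the tool's x, y, z in m, then the turn, a rotation vector about the tool's x, y, z in rad, then the finger opening in m, from 0 to 0.0919. A call has 1 to 12 rows; each row shifts and turns the commanded pose from where the row before left it, along the tool's axes as they then stand; what a row does not reach is not made up. A row lasts 1/10 s, in which the tool goes at most 50 mm and 8.59 degrees, less where a joint would pass 70% of its speed; a pose out of reach is approached as far as the arm can. A call with a gripper value outside its range is refused whole. The fingers move at their own pace and stop on an object; the grip force is fixed at half the most. Time passes only in rows, so rows that do not move let the fingers close. It gives the time, the measured TCP pose, the force, the opening and the grip force at its end, in the units of the state.
- ctrl.get_state(): the state, without advancing time (a new reading comes with each control period).
- eyes.snapshot(name): name is "scene" or "top"; returns a dict with "image" (420x560x3 uint8, red, green, blue), "fx", "fy", "cx", "cy" (pixels), "camera_from_world" (4x4, takes a point from world to camera coordinates). Camera axes: x right, y down, z forward; pixel columns grow to the right and rows downward; lengths in mm; the calibration is good to about 2 mm. A picture is of the moment at which its call begins. There is no depth.
- workorder.close_job(): hands the job in; it is judged then, once.
Trained networks look in the newest picture that a camera, given by its name, has taken for a name from the list of things; names that differ only in an ending like _2 or _b are one class to them, and where a whole thing is asked for, a point or a joint stands for the part that bears it (a point fixed in the world has none). Each returns a list of dicts, best first, with "score" (0 to 1); they miss things now and then, are a little off and sometimes report something else, mostly with a low value. They report only what shows in the picture. A call takes as long as a camera call.
- finder.search_frame(camera, thing): "xyz" ([x, y, z] in mm, in world coordinates, good to about 4 mm: the middle of the surface that is visible of it).
- finder.trace(camera, thing): "region" (420x560 bool, what is visible of it).
The state is a dict: "time": time; "q": joint angles; "qvel": joint speeds; "joint_efforts": joint torques, N m; "tcp_pos": TCP position; "tcp_rot": TCP orientation; "force": force on the tool from outside, world axes, zero at the start; "torque": the same for the moment, N m; "gripper_width": finger opening in mm; "grip_force": force on a finger pad.
Only numpy, scipy, OpenCV 4.12 (cv2) and the standard library are available. Lean on these libraries where they do the work, as an engineer would, in place of code of your own. Each camera call takes 0.05 s, during which the arm holds its last target. There are 200 camera calls.

TASK

Get the spin-art stand ready for the next customer: take the loose cap off every paint bottle that still has one and stand each one upright, open end down, in a pocket of its own in the cap tray, leaving the bottles standing. Lay the finished picture from the machine flat in the middle of the drying rack, lay the blank wooden plaque down in its place between the platter's lugs, and then set the splash cover on the bowl so it sits fully down and level on the rim.

Things in the scene. Friction and masses are not known exactly. Their poses are not given: they have to be found in the camera images.
- machine: Spin-art machine: white drum, 156 mm outside diameter, 63 mm tall, standing fixed on the counter, open on top as a round splash bowl (inside diameter 142 mm, wall 7 mm) with a turning platter inside. A decorative dial and switch on its side are not used. Origin: centre of its underside, z up.
- bowl_rim (a point): Centre of the bowl's mouth, in the plane of the flat rim, 63 mm above the counter; axes as the machine's.
- platter_seat (a point): Centre of the platter's top face, 23 mm above the counter, 40 mm below the rim. The platter (124 mm across) turns freely about z; its axes turn with it. A plaque's long side lies along y, either way round, between lugs 9 mm high at its four corners, with 2.5 mm (x) and 2 mm (y) to spare each side; the middle 60 mm of the long sides is free of lugs for the fingers.
- plaque_done: Finished picture: wooden plaque 60 x 86 x 9 mm (x, y, z) with paint splashes, lying in the platter at the start. Origin: centre of its underside. Grasp across x (60 mm).
- plaque_new: Blank wooden plaque, same size (60 x 86 x 9 mm), bare wood, lying flat on the counter at the start. Origin: centre of its underside. Grasp across x (60 mm).
- cover: Loose splash cover, flat on the counter at first: grey ring 160 mm across and 4 mm thick, its 54 mm opening bridged by a white bar handle. A round lip below (136 mm across, tapering to 131, 7 mm deep) drops into the bowl's mouth (142 mm) while the ring rests on the rim. Origin: centre of the lip's lower edge, 7 mm below bowl_rim when seated. Any yaw will do. About 0.16 kg.
- cover_handle (a point): Centre of the cover's bar handle, 37.5 mm above the cover's origin: bar 84 mm long along x, 16 mm wide (y), 15 mm high; its underside is 19 mm above the ring. Grasp across y.
- rack: Drying rack, fixed: six steel wires along y, 16 mm apart, between two wooden cheeks; 100 mm (x) by 134 mm (y), cheeks 26 mm high, 114 mm apart inside. Origin: centre of its underside.
- rack_top (a point): Centre of the rack's wire bed, on top of the wires, 24 mm above the counter; axes as the rack's.
- cap_tray: Shallow wooden cap tray, fixed, 124 x 124 mm and 15 mm tall, with a cross divider making four equal square pockets 56 mm wide; walls 4 mm, pocket floors 4 mm above the counter. Pocket centres at x = +-30 mm, y = +-30 mm from its origin, the centre of its underside.
- bottle1: Paint squeeze bottle 1: white, 50 mm diameter, body 98 mm tall to a flat shoulder, then a grey nozzle to 140 mm, standing loose on the counter, 0.35 kg. Origin: centre of its underside.
- cap1: Loose grey overcap of bottle 1 (absent when that bottle already stands open): hollow, 38 mm diameter, 55 mm tall, closed on top, on the bottle's shoulder 98 mm above the counter; it lifts straight off, clear of the nozzle 45 mm up. Origin: centre of its open underside. 20 g.
- bottle2: Paint squeeze bottle 2: white, 50 mm diameter, body 98 mm tall to a flat shoulder, then a grey nozzle to 140 mm, standing loose on the counter, 0.35 kg. Origin: centre of its underside.
- cap2: Loose grey overcap of bottle 2 (absent when that bottle already stands open): hollow, 38 mm diameter, 55 mm tall, closed on top, on the bottle's shoulder 98 mm above the counter; it lifts straight off, clear of the nozzle 45 mm up. Origin: centre of its open underside. 20 g.
- bottle3: Paint squeeze bottle 3: white, 50 mm diameter, body 98 mm tall to a flat shoulder, then a grey nozzle to 140 mm, standing loose on the counter, 0.35 kg. Origin: centre of its underside.
- cap3: Loose grey overcap of bottle 3 (absent when that bottle already stands open): hollow, 38 mm diameter, 55 mm tall, closed on top, on the bottle's shoulder 98 mm above the counter; it lifts straight off, clear of the nozzle 45 mm up. Origin: centre of its open underside. 20 g.
- bottle4: Paint squeeze bottle 4: white, 50 mm diameter, body 98 mm tall to a flat shoulder, then a grey nozzle to 140 mm, standing loose on the counter, 0.35 kg. Origin: centre of its underside.
- cap4: Loose grey overcap of bottle 4 (absent when that bottle already stands open): hollow, 38 mm diameter, 55 mm tall, closed on top, on the bottle's shoulder 98 mm above the counter; it lifts straight off, clear of the nozzle 45 mm up. Origin: centre of its open underside. 20 g.

How it is judged (in metres and radians):
On the way, in this order (a step that is already met when the one before it is completed fails the run):
1. the finished plaque lies flat on the drying rack (x of plaque_done in the frame of rack_top between -0.025 and 0.025 m and y of plaque_done in the frame of rack_top between -0.035 and 0.035 m and z of plaque_done in the frame of rack_top between -0.003 and 0.004 m and angle between plaque_done's own z axis and vertical below 0.08 rad and linear speed of plaque_done below 0.02 m/s), for 0.2 s.
2. the blank plaque lies between the lugs on the platter (horizontal distance between plaque_new and platter_seat below 0.006 m and z of plaque_new in the frame of platter_seat between -0.003 and 0.003 m and angle between plaque_new's own z axis and vertical below 0.05 rad and angle between the y axis of plaque_new and the y axis of platter_seat, either way round below 0.15 rad and linear speed of plaque_new below 0.02 m/s), for 0.2 s.
3. the splash cover is seated level on the bowl's rim (horizontal distance between cover and bowl_rim below 0.005 m and z of cover in the frame of bowl_rim between -0.0095 and -0.0045 m and angle between cover's own z axis and vertical below 0.03 rad and linear speed of cover below 0.02 m/s), for 0.2 s.
At the end, for the whole second after the job is handed in: Caps upright (0.12 rad) on pocket floors of the tray; bottles upright; finished plaque flat on the rack, centre within 25 mm (x), 35 mm (y); blank flat on the platter within 6 mm, 0.15 rad; cover within 5 mm of the bowl axis, 2.5 mm of fully down, 0.03 rad of level; all at rest (all of step 1 and all of step 2 and all of step 3 and x of cap1 in the frame of cap_tray between -0.058 and 0.058 m and y of cap1 in the frame of cap_tray between -0.058 and 0.058 m and z of cap1 in the frame of cap_tray between 0.001 and 0.008 m and angle between each of cap1, cap2, cap3, cap4's own z axis and vertical below 0.12 rad and linear speed of each of cap1, cap2, cap3, cap4 below 0.02 m/s and x of cap2 in the frame of cap_tray between -0.058 and 0.058 m and y of cap2 in the frame of cap_tray between -0.058 and 0.058 m and z of cap2 in the frame of cap_tray between 0.001 and 0.008 m and x of cap3 in the frame of cap_tray between -0.058 and 0.058 m and y of cap3 in the frame of cap_tray between -0.058 and 0.058 m and z of cap3 in the frame of cap_tray between 0.001 and 0.008 m and x of cap4 in the frame of cap_tray between -0.058 and 0.058 m and y of cap4 in the frame of cap_tray between -0.058 and 0.058 m and z of cap4 in the frame of cap_tray between 0.001 and 0.008 m and angle between each of bottle1, bottle2, bottle3, bottle4's own z axis and vertical below 0.1 rad); the robot touches nothing.
It fails at once if a paint bottle is knocked over (angle between any of bottle1, bottle2, bottle3, bottle4's own z axis and vertical above 0.6 rad).
Of cap1, cap2, cap3, cap4 only 2 to 4 are there at a start; the rules pass over those that are not, and their reading is None.
At some moment in a run one of cover, plaque_new may be knocked a few centimetres aside while the robot is not near it.
It also fails if it takes over 210 s, if anything falls off the work surface, if the arm or the gripper's body presses on something with over 40 N, if the wrist force passes 120 N, or if a joint passes its speed limit or range.

## Working session

There is one attempt and no reset: what is moved stays moved. The work goes in short steps, Python scripts to look and compute and a shell command to move; the robot and the scene stay as the last step left them, time stands still between calls to the robot, and variables do not carry over. Pictures are saved under pics/ and viewed, at most 14 in all, crops included, and the job is handed in when it is done.

```bash
ls; mkdir -p pics; cat > h.py <<'E'
import numpy as np, cv2
from bench import ctrl, eyes, workorder, finder
def snap(n,save=None):
    s=eyes.snapshot(n)
    if save: cv2.imwrite('pics/'+save,s['image'][:,:,::-1])
    return s
def proj(s,p):
    T=np.array(s['camera_from_world']); c=T[:3,:3]@np.array(p,float)+T[:3,3]
    return np.array([s['fx']*c[0]/c[2]+s['cx'], s['fy']*c[1]/c[2]+s['cy']])
def ray(s,uv):
    T=np.array(s['camera_from_world']);R=T[:3,:3]
    return -R.T@T[:3,3], R.T@np.array([(uv[0]-s['cx'])/s['fx'],(uv[1]-s['cy'])/s['fy'],1])
def atz(s,uv,z):
    o,d=ray(s,uv); return o+d*(z-o[2])/d[2]
def tri(s1,uv1,s2,uv2):
    A=[];b=[]
    for s,uv in((s1,uv1),(s2,uv2)):
        o,d=ray(s,uv);d=d/np.linalg.norm(d);P=np.eye(3)-np.outer(d,d);A.append(P);b.append(P@o)
    return np.linalg.lstsq(np.vstack(A),np.hstack(b),rcond=None)[0]
E
python3 - <<'E'
from h import *
st=ctrl.get_state(); print({k:np.round(v,3) for k,v in st.items()})
for c in('scene','top'):
    s=snap(c,c+'0.png')
    print(c,s['fx'],s['cx'],s['cy'],np.round(np.linalg.inv(s['camera_from_world']),3).tolist())
    for t in['machine','plaque_done','plaque_new','cover','cover_handle','rack','cap_tray','bottle1','cap1']:
        print(t,[(np.round(d['xyz']).tolist(),round(d['score'],2)) for d in finder.search_frame(c,t)[:6]])
E
```

```text
pics
{'time': np.float64(0.0), 'q': array([ 1.195,  0.354,  1.634,  0.   ,  1.155, -0.002]), 'qvel': array([-0.001,  0.001,  0.   ,  0.   ,  0.   ,  0.002]), 'joint_efforts': array([-1.0000e-03, -5.9383e+01, -3.3423e+01,  7.0000e-02,  2.3000e-02,
       -0.0000e+00]), 'tcp_pos': array([228.021, 581.405, 213.883]), 'tcp_rot': array([-5.840e-01, -3.087e+00,  2.000e-03]), 'force': array([ 0.456, -0.282,  0.545]), 'torque': array([0.019, 0.05 , 0.028]), 'grip_force': np.float64(0.0), 'gripper_width': np.float64(92.076)}
scene 533.1663404744444 275.58278834176906 215.00686878737883 [[0.874, -0.373, 0.312, 113.284], [-0.486, -0.665, 0.567, -824.395], [-0.004, -0.647, -0.762, 1165.158], [0.0, 0.0, 0.0, 1.0]]
machine [([645.0, 223.0, 30.0], 0.64)]
plaque_done [([644.0, 231.0, 29.0], 0.71)]
plaque_new [([456.0, 287.0, 10.0], 0.92)]
cover [([636.0, 21.0, 10.0], 0.92)]
cover_handle [([639.0, 16.0, 16.0], 0.66), ([458.0, -57.0, 6.0], 0.49)]
rack [([460.0, 105.0, 28.0], 0.94)]
cap_tray [([460.0, -55.0, 4.0], 0.6), ([454.0, -246.0, 146.0], 0.31)]
bottle1 [([445.0, -359.0, 60.0], 0.96), ([440.0, -2
[... 384 characters left out ...]
.0, 1.0]]
machine [([647.0, 229.0, 23.0], 0.57), ([457.0, 290.0, 8.0], 0.39), ([645.0, 28.0, 12.0], 0.28), ([460.0, -336.0, 152.0], 0.23)]
plaque_done [([642.0, 229.0, 37.0], 0.84)]
plaque_new [([457.0, 292.0, 9.0], 0.85)]
cover [([642.0, 27.0, 13.0], 0.82)]
cover_handle [([641.0, 28.0, 12.0], 0.76), ([458.0, 116.0, 23.0], 0.27)]
rack [([457.0, 119.0, 22.0], 0.62), ([652.0, 233.0, 24.0], 0.22)]
cap_tray [([459.0, -59.0, 6.0], 0.66)]
bottle1 [([537.0, -322.0, 96.0], 0.86), ([463.0, -319.0, 72.0], 0.63), ([531.0, -214.0, 78.0], 0.5), ([452.0, -217.0, 86.0], 0.49)]
cap1 [([450.0, -227.0, 154.0], 0.87), ([538.0, -225.0, 152.0], 0.81), ([461.0, -332.0, 155.0], 0.72), ([645.0, 228.0, 20.0], 0.66)]
```

View pics/scene0.png

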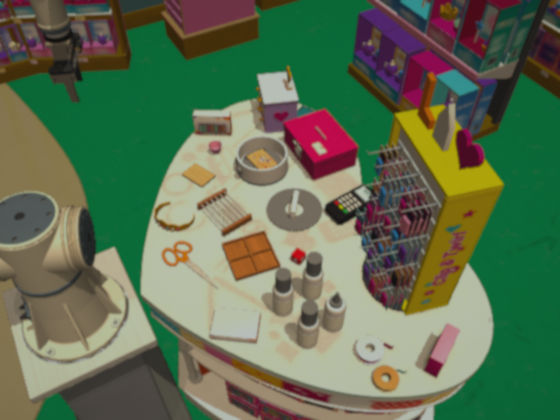

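View pics/top0.png

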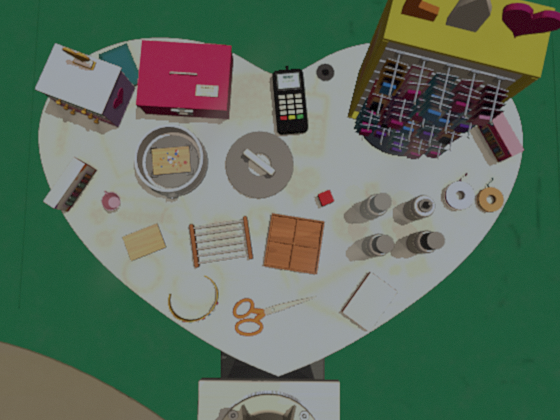

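The pictures show the platter plaque at top (171,161), the blank at (144,242), the rack at (221,242), the cover at (259,164) and the tray at (294,243). Caps are on the bottles at (375,206), (378,245) and (426,242). The bottle at (421,208) is already open. Next I'll fit the given sizes to the network masks in both views, with height left free.

```bash
cat >> h.py <<'E'
from scipy.optimize import minimize
def masks(c,t):
    return [d['region'] for d in finder.trace(c,t) if d['score']>.3]
def box(w,l,h):
    return lambda p:[(p[0]+x*np.cos(p[3])-y*np.sin(p[3]),p[1]+x*np.sin(p[3])+y*np.cos(p[3]),p[2]+z) for x in(-w/2,w/2) for y in(-l/2,l/2) for z in(0,h)]
def cyl(r,h,lo=None):
    a=np.linspace(0,2*np.pi,24)
    return lambda p:[(p[0]+q*np.cos(t),p[1]+q*np.sin(t),p[2]+z) for t in a for q,z in((lo or r,0),(r,h))]
def iou(views,model,p):
    tot=0
    for s,m in views:
        uv=np.array([proj(s,q) for q in model(p)],np.float32)
        im=np.zeros((840,1120),np.uint8)
        cv2.fillConvexPoly(im,cv2.convexHull((uv*2+.5).round().astype(np.int32)),1)
        M=cv2.resize(m.astype(np.uint8),(1120,840),interpolation=cv2.INTER_NEAREST)
        tot+=(im&M).sum()/max(1,(im|M).sum())
    return tot/len(views)
def fit(views,model,p0,free):
    p0=np.array(p0,float); st={0:8,1:8,2:8,3:.2}
    def f(x):
        p=p0.copy();p[free]=x;return -iou(views,model,p)
    best=None
    for k in range(2):
        x0=p0[free]
        S=np.vstack([x0]+[x0+np.eye(len(free))[i]*st[j]*(1-.6*k) for i,j in enumerate(free)])
        r=minimize(f,x0,method='Nelder-Mead',options=dict(initial_simplex=S,xatol=.05,fatol=1e-4))
        p0[free]=r.x
    return p0,-r.fun
def pick(ms,s,p):
    u=proj(s,p); 
    return min(ms,key=lambda m:np.hypot(*(np.argwhere(m).mean(0)[::-1]-u))) if ms else None
E
cat > m1.py <<'E'
from h import *
S={c:snap(c) for c in('scene','top')}
def meas(t,model,ps):
    M={c:masks(c,t) for c in S}
    for p in ps:
        V=[(S[c],pick(M[c],S[c],[p[0],p[1],p[2]])) for c in S]
        V=[v for v in V if v[1] is not None]
        yaw=[3] if len(p)>3 and p[3] is not None else []
        q=list(p)[:3]+[p[3] if yaw else 0]
        a,ia=fit(V,model,q,[0,1]+yaw); b,ib=fit(V,model,a,[0,1,2]+yaw)
        cent=[np.argwhere(m).mean(0)[::-1] for _,m in V]
        one=[]
        for v in V: o,i=fit([v],model,a,[0,1]+yaw); one.append((np.round(o,2).tolist(),round(i,2)))
        print(t,len(V),'zfix',np.round(a,2),round(ia,3),'zfree',np.round(b,2),round(ib,3),'single',one, np.round(tri(S['scene'],cent[0],S['top'],cent[1])) if len(V)==2 else '')
meas('cap1',cyl(19,55),[(452,-230,98),(538,-228,98),(460,-335,98)])
meas('plaque_new',box(60,86,9),[(457,290,0,.3)])
meas('plaque_done',box(60,86,9),[(644,229,23,0)])
meas('machine',cyl(78,63),[(645,228,0)])
meas('cap_tray',box(124,124,15),[(459,-57,0,0)])
meas('rack',box(100,134,26),[(458,110,0,0)])
meas('cover',cyl(80,4),[(640,25,7)])
meas('cover_handle',box(84,16,15),[(640,25,30,.5)])
meas('bottle1',cyl(25,98),[(452,-230,0),(538,-228,0),(460,-335,0),(540,-335,0)])
E
python3 m1.py
```

```text
cap1 2 zfix [ 454.4  -234.75   98.      0.  ] 0.905 zfree [ 454.4  -234.75   98.      0.  ] 0.905 single [([454.4, -234.75, 98.0, 0.0], np.float64(0.9)), ([455.19, -235.89, 98.0, 0.0], np.float64(0.92))] [ 455. -236.  129.]
cap1 2 zfix [ 540.9  -230.87   98.      0.  ] 0.896 zfree [ 540.81 -230.95   98.58    0.  ] 0.898 single [([541.31, -230.25, 98.0, 0.0], np.float64(0.92)), ([540.99, -231.07, 98.0, 0.0], np.float64(0.88))] [ 541. -232.  128.]
cap1 2 zfix [ 462.51 -339.03   98.      0.  ] 0.865 zfree [ 462.51 -339.03   98.      0.  ] 0.865 single [([463.95, -337.6, 98.0, 0.0], np.float64(0.9)), ([462.51, -339.03, 98.0, 0.0], np.float64(0.84))] [ 462. -339.  130.]
plaque_new 2 zfix [4.5873e+02 2.9189e+02 0.0000e+00 3.8000e-01] 0.938 zfree [4.5873e+02 2.9189e+02 0.0000e+00 3.8000e-01] 0.938 single [([458.19, 292.96, 0.0, 0.37], np.float64(0.94)), ([458.48, 290.81, 0.0, 0.39], np.float64(0.95))] [458. 292.   5.]
plaque_done 2 zfix [6.4596e+02 2.2922e+02 2.3000e+01 9.0000e-02] 0.886 zfree [6.4475e+02 2.2796e+02 2.7340e+01 9.0000e-02] 0.893 single [([646.33, 233.33, 23.0, 0.1], np.float
[... 1441 characters left out ...]
  22.]
bottle1 2 zfix [ 540.97 -231.56    0.      0.  ] 0.543 zfree [ 540.79 -231.74  -20.97    0.  ] 0.556 single [([540.97, -231.56, 0.0, 0.0], np.float64(0.64)), ([538.3, -228.43, 0.0, 0.0], np.float64(0.45))] [ 540. -227.   24.]
bottle1 2 zfix [ 462.72 -338.52    0.      0.  ] 0.563 zfree [ 462.8  -338.51   -4.44    0.  ] 0.567 single [([463.26, -337.56, 0.0, 0.0], np.float64(0.6)), ([461.81, -335.24, 0.0, 0.0], np.float64(0.53))] [ 463. -335.   22.]
bottle1 2 zfix [ 539.43 -331.75    0.      0.  ] 0.874 zfree [ 5.3945e+02 -3.3183e+02  8.0000e-02  0.0000e+00] 0.874 single [([540.1, -330.62, 0.0, 0.0], np.float64(0.89)), ([538.32, -330.65, 0.0, 0.0], np.float64(0.87))] [ 539. -333.   54.]
```

Fits agree with the stated heights, and caps triangulate to about 129 mm mid-height (126 expected). Now the go-to calculator, then a move above the finished plaque.

```bash
cat > go.py <<'E'
import sys,numpy as np
from h import ctrl
from scipy.spatial.transform import Rotation as R
x,y,z,psi=map(float,sys.argv[1:5])
st=ctrl.get_state(); C=R.from_rotvec(st['tcp_rot'])
best=None
for k in(0,np.pi,-np.pi):   # half turn gives same grasp; take smallest turn
    p=psi+k; T=R.from_matrix(np.array([[-np.sin(p),np.cos(p),0],[np.cos(p),np.sin(p),0],[0,0,-1]]).T)
    rv=(C.inv()*T).as_rotvec()
    q6=st['q'][5]+rv[2]
    if abs(q6)<2.9 and (best is None or np.linalg.norm(rv)<np.linalg.norm(best[0])): best=(rv,T)
rv,T=best
d=np.array([x,y,z])-st['tcp_pos']
print('t',round(float(st['time']),1),'tcp',np.round(st['tcp_pos'],1),'turn',np.round(rv,3),'then shift mm',np.round(T.inv().apply(d),1),'q6',round(float(st['q'][5]),2),'w',round(float(st['gripper_width']),1),'F',np.round(st['force'],1))
E
python3 go.py 645.5 229.5 130 0.1
```

```text
t 2.0 tcp [228.2 581.8 214.6] turn [-0.    -0.     1.097] then shift mm [-392.2  380.    84.6] q6 -0.0 w 92.0 F [0.1 0.3 0.3]
```

```bash
python3 -m pendant '[[[0,0,0],[0,0,0.137],0.08],[[0,0,0],[0,0,0.137],0.08],[[0,0,0],[0,0,0.137],0.08],[[0,0,0],[0,0,0.137],0.08],[[0,0,0],[0,0,0.137],0.08],[[0,0,0],[0,0,0.137],0.08],[[0,0,0],[0,0,0.137],0.08],[[0,0,0],[0,0,0.137],0.08]]'
python3 -m pendant '[[[-0.033,0.032,0],[0,0,0],0.08],[[-0.033,0.032,0],[0,0,0],0.08],[[-0.033,0.032,0],[0,0,0],0.08],[[-0.033,0.032,0],[0,0,0],0.08],[[-0.033,0.032,0],[0,0,0],0.08],[[-0.033,0.032,0],[0,0,0],0.08],[[-0.033,0.032,0],[0,0,0],0.08],[[-0.033,0.032,0],[0,0,0],0.08],[[-0.033,0.032,0],[0,0,0],0.08],[[-0.033,0.032,0],[0,0,0],0.08],[[-0.033,0.032,0],[0,0,0],0.08],[[0,0,0],[0,0,0],0.08]]'
python3 go.py 645.5 229.5 130 0.1
```

```text
time: 2.8
tcp_pos: [228.2, 581.8, 214.6]
tcp_rot: [2.113, 2.325, 0.0]
force: [-0.3, 0.0, 0.0]
gripper_width: 80.0
grip_force: 0.0
time: 4.0
tcp_pos: [618.7, 252.4, 214.4]
tcp_rot: [2.11, 2.325, 0.001]
force: [-0.4, 0.8, 0.4]
gripper_width: 79.8
grip_force: 0.0
t 4.0 tcp [618.7 252.4 214.4] turn [ 0.002  0.001 -0.003] then shift mm [-25.5  24.3  84.4] q6 0.29 w 79.8 F [-0.4  0.8  0.4]
```

```bash
python3 -m pendant '[[[-0.0128,0.0122,0.04],[0,0,0],0.08],[[-0.0127,0.0121,0.04],[0,0,0],0.08],[[0,0,0.03],[0,0,0],0.08],[[0,0,0],[0,0,0],0.08],[[0,0,0],[0,0,0],0.08]]'
python3 go.py 645.5 229.5 27.5 0.1
```

```text
time: 4.5
tcp_pos: [641.3, 233.8, 104.9]
tcp_rot: [-2.106, -2.331, 0.001]
force: [0.1, 0.6, 0.3]
gripper_width: 80.3
grip_force: 0.0
t 4.5 tcp [641.3 233.8 104.9] turn [-0.001  0.     0.001] then shift mm [-4.7  3.7 77.4] q6 0.25 w 80.3 F [0.1 0.6 0.3]
```

```bash
python3 - <<'E'
from h import *
s=snap('top'); cv2.imwrite('pics/a.png',cv2.resize(s['image'][100:220,110:250,::-1],None,fx=5,fy=5)[:600,:700])
E
```

```text
(no output)
```

View pics/a.png

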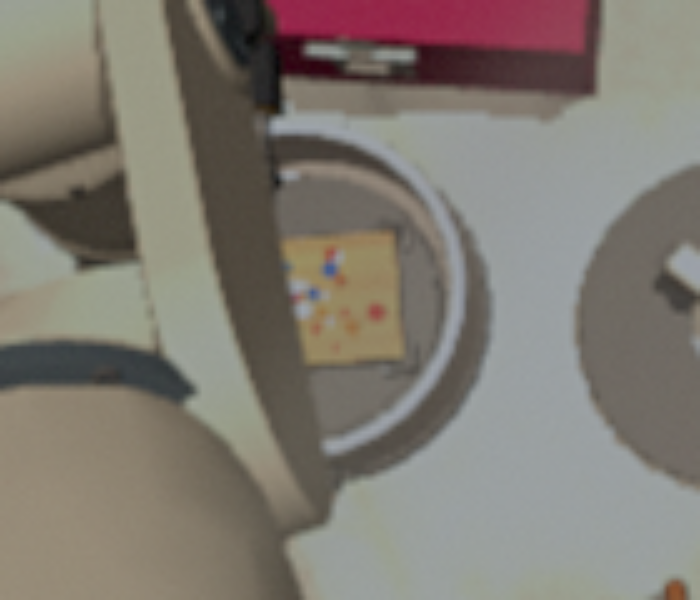

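The arm hides the left of the bowl here. The plaque's right end shows at crop (290–400, 235–360), lined up as measured. Descending.

```bash
python3 -m pendant '[[[-0.0047,0.0037,0.005],[0,0,0],0.08],[[0,0,0.025],[0,0,0],0.08],[[0,0,0.025],[0,0,0],0.08],[[0,0,0.01],[0,0,0],0.08],[[0,0,0],[0,0,0],0.08]]'; python3 go.py 645.5 229.5 27.5 0.1
```

```text
time: 5.05
tcp_pos: [645.6, 228.8, 39.1]
tcp_rot: [-2.106, -2.331, 0.002]
force: [0.0, -0.4, 0.0]
gripper_width: 80.4
grip_force: 0.0
t 5.0 tcp [645.6 228.8  39.1] turn [-0.001  0.     0.001] then shift mm [ 0.7  0.  11.6] q6 0.24 w 80.4 F [ 0.  -0.4  0. ]
```

```bash
python3 -m pendant '[[[0.0007,0,0.008],[0,0,0],0.08],[[0,0,0.0035],[0,0,0],0.08],[[0,0,0],[0,0,0],0.05],[[0,0,0],[0,0,0],0.05],[[0,0,0],[0,0,0],0.05],[[0,0,0],[0,0,0],0.05],[[0,0,0],[0,0,0],0.05]]'; python3 go.py 645.5 229.5 27.5 0.1
```

```text
time: 5.75
tcp_pos: [646.2, 229.8, 28.6]
tcp_rot: [2.106, 2.331, 0.001]
force: [-1.0, -0.8, 1.9]
gripper_width: 59.2
grip_force: 30.0
t 5.8 tcp [646.2 229.8  28.6] turn [ 0.001 -0.     0.001] then shift mm [-0.2 -0.7  1.1] q6 0.24 w 59.2 F [-1.  -0.8  1.9]
```

```bash
python3 -m pendant '[[[0,0,-0.02],[0,0,0],0.05],[[0,0,-0.03],[0,0,0],0.05],[[0,0,-0.04],[0,0,0],0.05],[[0,0,0],[0,0,-0.025],0.05],[[0,0,0],[0,0,-0.025],0.05]]'
python3 - <<'E'
from h import *
s=snap('scene');print(np.round(atz(s,(224,211),24)))
s=snap('top');print(np.round(atz(s,(221,241),24)))
E
python3 go.py 462 113 33 0.15
```

```text
time: 6.25
tcp_pos: [646.3, 229.8, 119.0]
tcp_rot: [2.045, 2.384, 0.002]
force: [-0.7, 0.2, -2.1]
gripper_width: 59.0
grip_force: 30.0
[460. 108.  24.]
[462. 111.  24.]
t 6.3 tcp [644.9 229.3 116.8] turn [-0.002  0.     0.002] then shift mm [ -87.7 -198.3   83.8] q6 0.19 w 59.1 F [ 0.   0.2 -1.5]
```

```bash
python3 -m pendant '[[[-0.0148,-0.0332,0],[0,0,0],0.05],[[-0.0148,-0.0332,0],[0,0,0],0.05],[[-0.0148,-0.0332,0],[0,0,0],0.05],[[-0.0148,-0.0332,0],[0,0,0],0.05],[[-0.0148,-0.0332,0],[0,0,0],0.05],[[-0.0148,-0.0332,0],[0,0,0],0.05],[[0,0,0.03],[0,0,0],0.05],[[0,0,0.025],[0,0,0],0.05],[[0,0,0],[0,0,0],0.05],[[0,0,0],[0,0,0],0.05]]'; python3 go.py 461 111 30 0.15
```

```text
time: 7.35
tcp_pos: [461.4, 111.7, 62.4]
tcp_rot: [-2.047, -2.381, 0.004]
force: [0.3, 0.4, -0.1]
gripper_width: 59.3
grip_force: 30.0
t 7.3 tcp [461.4 111.7  62.4] turn [-0.003  0.     0.001] then shift mm [-0.6 -0.5 32.4] q6 0.08 w 59.3 F [ 0.3  0.4 -0.1]
```

```bash
python3 -m pendant '[[[0,0,0.02],[0,0,0],0.05],[[0,0,0.008],[0,0,0],0.05],[[0,0,0.004],[0,0,0],0.05],[[0,0,0],[0,0,0],0.05],[[0,0,0],[0,0,0],0.05]]'; python3 go.py 461 111 30 0.15
```

```text
time: 7.85
tcp_pos: [462.6, 112.0, 31.6]
tcp_rot: [2.047, 2.382, 0.001]
force: [-0.3, 0.0, -0.3]
gripper_width: 59.1
grip_force: 30.0
t 7.8 tcp [462.6 112.   31.6] turn [ 0.001 -0.     0.001] then shift mm [-0.8 -1.8  1.6] q6 0.08 w 59.1 F [-0.3  0.  -0.3]
```

Nearly in contact: lower 2 mm, release, rise, then look at the blank and platter from a clear pose.

```bash
python3 -m pendant '[[[0,0,0.0025],[0,0,0],0.05],[[0,0,0],[0,0,0],0.05],[[0,0,0],[0,0,0],0.074],[[0,0,0],[0,0,0],0.074],[[0,0,0],[0,0,0],0.074],[[0,0,-0.02],[0,0,0],0.074],[[0,0,-0.04],[0,0,0],0.08],[[0,0,-0.04],[0,0,0],0.08],[[0,-0.03,0],[0,0,0],0.08],[[0,-0.03,0],[0,0,0],0.08],[[0,-0.03,0],[0,0,0],0.08]]'
python3 - <<'E'
from h import *
S={c:snap(c,c+'1.png') for c in('scene','top')}
for t,m,p in(('plaque_new',box(60,86,9),(458,291,0,.38)),('plaque_done',box(60,86,9),(461,111,24,.15))):
    for c in S:
        M=pick(masks(c,t),S[c],p[:3])
        if M is not None: print(t,c,[np.round(v,2) for v in fit([(S[c],M)],m,p,[0,1,3])])
E
python3 go.py 458 291 100 0.38
```

```text
time: 8.95
tcp_pos: [372.3, 98.2, 128.8]
tcp_rot: [2.047, 2.382, 0.001]
force: [0.0, 0.1, -0.1]
gripper_width: 80.3
grip_force: 0.0
plaque_new scene [array([4.5933e+02, 2.9811e+02, 0.0000e+00, 2.9000e-01]), np.float64(0.17)]
plaque_new top [array([4.5810e+02, 2.9058e+02, 0.0000e+00, 3.8000e-01]), np.float64(0.96)]
plaque_done scene [array([4.6266e+02, 1.1576e+02, 2.4000e+01, 1.4000e-01]), np.float64(0.83)]
plaque_done top [array([4.6238e+02, 1.1192e+02, 2.4000e+01, 1.3000e-01]), np.float64(0.49)]
t 9.2 tcp [374.7  98.7 128.9] turn [ 0.002  0.    -0.229] then shift mm [147.7 148.7  28.9] q6 0.1 w 80.0 F [-0.9  0.1  0.2]
```

View pics/top1.png

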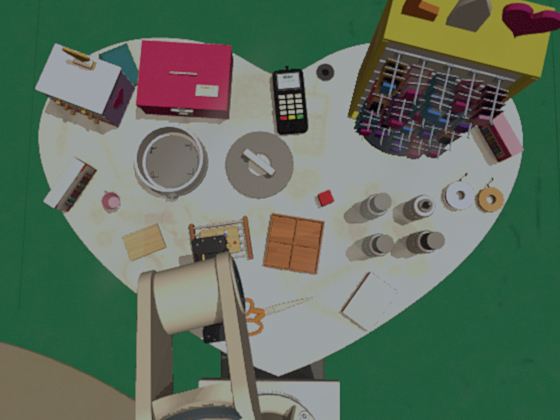

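The finished plaque lies on the rack at about (225,237). The platter is empty, with its lugs showing near (150,150), (192,147), (153,177) and (196,172). The blank hasn't moved. I'll take a closer look at the lugs for the platter centre and yaw.

```bash
python3 - <<'E'
from h import *
i=cv2.imread('pics/top1.png')[120:200,130:215]
i=cv2.convertScaleAbs(i,alpha=1.5,beta=-60)
cv2.imwrite('pics/b.png',cv2.resize(i,None,fx=7,fy=7,interpolation=cv2.INTER_CUBIC))
E
```

```text
(no output)
```

View pics/b.png

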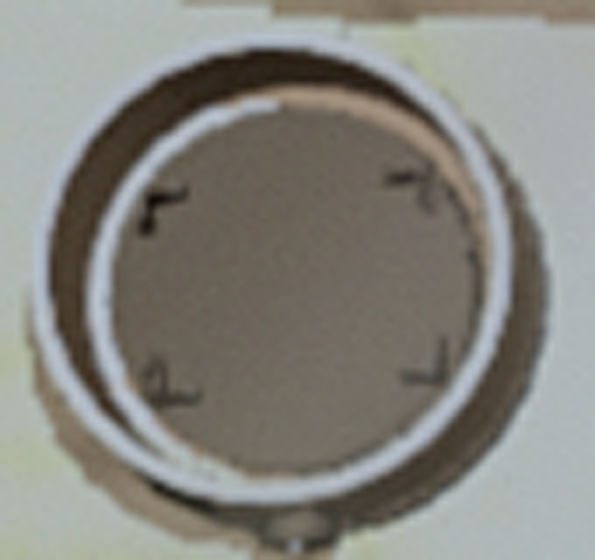

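```bash
python3 - <<'E'
from h import *
s=snap('top')
print('lugs',np.round(atz(s,(172.0-.4,160.9-.4),25),1),'rim',np.round(atz(s,(168.5,157.9),63),1))
g=cv2.cvtColor(s['image'],cv2.COLOR_RGB2HSV)
m=((g[...,2]>165)&(g[...,1]<40)).astype(np.uint8)
for p,ref in(((646,229),0),):
  for cx in np.arange(640,652,1.0): pass
# fit rim annulus brightness: maximise bright share on annulus r 71..78 at z=63
from itertools import product
V=cv2.GaussianBlur(g[...,2],(0,0),.7).astype(float)
a=np.linspace(0,2*np.pi,180)
def sc(cx,cy):
    f=lambda r:np.mean(cv2.remap(V.astype(np.float32),*[np.array([[proj(s,(cx+r*np.cos(t),cy+r*np.sin(t),63))[k] for t in a]],np.float32) for k in(0,1)],cv2.INTER_LINEAR))
    return f(74.5)-.5*f(68)-.5*f(81)
print(max((sc(x,y),x,y) for x,y in product(np.arange(640,652,1.),np.arange(222,236,1.))))
E
python3 go.py 458.5 291 100 0.38
```

```text
lugs [646.7 229.2  25. ] rim [645.  228.3  63. ]
(np.float32(42.527695), np.float64(647.0), np.float64(230.0))
t 9.3 tcp [374.6  98.6 128.8] turn [ 0.001  0.    -0.229] then shift mm [147.5 149.2  28.8] q6 0.1 w 79.9 F [ 0.9  0.6 -0.6]
```

All estimates agree on a platter centre of about (646.4, 229.3), yaw about 0.09. Going to the blank.

```bash
python3 -m pendant '[[[0,0,0],[0,0,-0.1145],0.08],[[0,0,0],[0,0,-0.1145],0.08],[[0.0295,0.0298,0],[0,0,0],0.08],[[0.0295,0.0298,0],[0,0,0],0.08],[[0.0295,0.0298,0],[0,0,0],0.08],[[0.0295,0.0298,0],[0,0,0],0.08],[[0.0295,0.0298,0],[0,0,0],0.08],[[0,0,0.04],[0,0,0],0.08],[[0,0,0.03],[0,0,0],0.08],[[0,0,0.02],[0,0,0],0.08],[[0,0,0],[0,0,0],0.08],[[0,0,0],[0,0,0],0.08]]'; python3 go.py 458.5 291.2 4 0.38
```

```text
time: 10.5
tcp_pos: [457.4, 290.8, 38.4]
tcp_rot: [-1.762, -2.601, 0.001]
force: [-0.6, 0.2, -0.5]
gripper_width: 79.9
grip_force: 0.0
t 10.5 tcp [457.4 290.8  38.4] turn [-0.001  0.    -0.   ] then shift mm [-0.   1.2 34.4] q6 0.18 w 79.9 F [-0.6  0.2 -0.5]
```

```bash
python3 -m pendant '[[[0,0.0012,0.02],[0,0,0],0.08],[[0,0,0.01],[0,0,0],0.08],[[0,0,0.0035],[0,0,0],0.08],[[0,0,0],[0,0,0],0.08],[[0,0,0],[0,0,0],0.05],[[0,0,0],[0,0,0],0.05],[[0,0,0],[0,0,0],0.05],[[0,0,0],[0,0,0],0.05]]'; python3 go.py 458.5 291.2 4 0.38;  python3 -m pendant '[[[0,0,-0.02],[0,0,0],0.05],[[0,0,-0.04],[0,0,0],0.05],[[0,0,-0.04],[0,0,0],0.05],[[0,0,0],[0,0,0],0.05]]'; python3 go.py 646.4 229.3 90 0.09
```

```text
time: 11.3
tcp_pos: [458.5, 291.3, 5.6]
tcp_rot: [1.762, 2.601, 0.001]
force: [-0.4, 0.1, 4.4]
gripper_width: 59.0
grip_force: 30.0
t 11.3 tcp [458.5 291.3   5.6] turn [ 0.001 -0.     0.   ] then shift mm [-0.1 -0.   1.6] q6 0.18 w 59.0 F [-0.4  0.1  4.4]
time: 11.7
tcp_pos: [460.9, 292.8, 109.9]
tcp_rot: [1.76, 2.598, 0.011]
force: [1.0, 0.2, -0.4]
gripper_width: 58.9
grip_force: 30.0
t 11.7 tcp [460.9 292.8 109.9] turn [ 0.008 -0.003  0.29 ] then shift mm [-80.  179.1  19.9] q6 0.18 w 58.9 F [ 1.   0.2 -0.4]
```

```bash
python3 -m pendant '[[[0,0,0],[0,0,0.145],0.05],[[0,0,0],[0,0,0.145],0.05],[[-0.0158,0.0358,0],[0,0,0],0.05],[[-0.0158,0.0358,0],[0,0,0],0.05],[[-0.0158,0.0358,0],[0,0,0],0.05],[[-0.0158,0.0358,0],[0,0,0],0.05],[[-0.0158,0.0358,0],[0,0,0],0.05],[[0,0,0.03],[0,0,0],0.05],[[0,0,0.02],[0,0,0],0.05],[[0,0,0],[0,0,0],0.05],[[0,0,0],[0,0,0],0.05],[[0,0,0],[0,0,0],0.05]]'; python3 go.py 646.4 229.3 29 0.09
```

```text
time: 12.9
tcp_pos: [643.9, 228.9, 56.1]
tcp_rot: [2.119, 2.319, 0.002]
force: [0.2, -0.3, -0.0]
gripper_width: 59.1
grip_force: 30.0
t 12.9 tcp [643.9 228.9  56.1] turn [ 0.001 -0.     0.   ] then shift mm [ 0.2  2.5 27.1] q6 0.25 w 59.1 F [ 0.2 -0.3 -0. ]
```

```bash
python3 -m pendant '[[[0.0002,0.0025,0.012],[0,0,0],0.05],[[0,0,0],[0,0,0],0.05],[[0,0,0],[0,0,0],0.05]]'; python3 go.py 646.4 229.3 29 0.09;
python3 -m pendant '[[[0,0,0.006],[0,0,0],0.05],[[0,0,0.005],[0,0,0],0.05],[[0,0,0.004],[0,0,0],0.05],[[0,0,0],[0,0,0],0.05],[[0,0,0],[0,0,0],0.05]]'; python3 go.py 646.4 229.3 29 0.09
```

```text
time: 13.2
tcp_pos: [645.7, 228.9, 42.9]
tcp_rot: [-2.119, -2.319, 0.001]
force: [-0.4, -0.5, 0.2]
gripper_width: 59.4
grip_force: 30.0
t 13.2 tcp [645.7 228.9  42.9] turn [-0.  0.  0.] then shift mm [ 0.3  0.7 13.9] q6 0.25 w 59.4 F [-0.4 -0.5  0.2]
time: 13.7
tcp_pos: [645.8, 228.9, 28.6]
tcp_rot: [-2.119, -2.319, 0.001]
force: [-2.4, -0.2, 6.5]
gripper_width: 59.3
grip_force: 30.0
t 13.7 tcp [645.8 228.9  28.6] turn [-0.  0.  0.] then shift mm [ 0.4  0.7 -0.4] q6 0.25 w 59.3 F [-2.4 -0.2  6.5]
```

Seated, with contact at the expected height. Release, rise and back off so I can check the blank and the cover.

```bash
python3 -m pendant '[[[0,0,0],[0,0,0],0.074],[[0,0,0],[0,0,0],0.074],[[0,0,0],[0,0,0],0.074],[[0,0,-0.03],[0,0,0],0.074],[[0,0,-0.04],[0,0,0],0.074],[[0,0,-0.05],[0,0,0],0.074],[[0,-0.045,0],[0,0,0],0.074],[[0,-0.045,0],[0,0,0],0.074],[[0,-0.045,0],[0,0,0],0.074],[[0,-0.045,0],[0,0,0],0.074],[[0,-0.03,0],[0,0,0],0.074],[[0,0,0],[0,0,0],0.074]]'
python3 - <<'E'
from h import *
S={c:snap(c,c+'2.png') for c in('scene','top')}
s=S['top']
for t,m,p in(('plaque_new',box(60,86,9),(646,229,23,.09)),('cover',cyl(80,4),(643,27,7,0))):
    fr=[0,1,3] if t!='cover' else [0,1]
    for c in S:
        M=pick(masks(c,t),S[c],p[:3])
        if M is not None: print(t,c,[np.round(v,2) for v in fit([(S[c],M)],m,p,fr)])
# bright bar inside the cover, both views
P={}
for c in S:
    g=cv2.cvtColor(S[c]['image'],cv2.COLOR_RGB2HSV); u=proj(S[c],(643,27,37)).round().astype(int)
    k=np.zeros(g.shape[:2],np.uint8); cv2.circle(k,tuple(int(v) for v in u),26,1,-1)
    m=((g[...,2]>150)&(k>0)).astype(np.uint8)
    n,l,st,ce=cv2.connectedComponentsWithStats(m); j=1+np.argmax(st[1:,4])
    r=cv2.minAreaRect(np.argwhere(l==j)[:,::-1].astype(np.float32)); b=cv2.boxPoints(r)
    e=sorted([(np.linalg.norm(b[i]-b[(i+1)%4]),(b[i]+b[(i+1)%4])/2,) for i in range(4)],key=lambda q:q[0])[:2]
    P[c]=e; A,B=[atz(S[c],q[1],37.5) for q in e]
    print(c,st[j,4],np.round(r[0],1),np.round(r[1],1),'mid',np.round((A+B)/2,1),'len',np.round(np.linalg.norm(A-B)),'yaw',round(np.arctan2(*(A-B)[1::-1])%np.pi,2))
mid={c:(P[c][0][1]+P[c][1][1])/2 for c in P}
print('tri',np.round(tri(S['scene'],mid['scene'],S['top'],mid['top']),1))
v=np.hstack([cv2.resize(S['top']['image'][110:210,120:300,::-1],None,fx=4,fy=4)]); cv2.imwrite('pics/c.png',v)
E
```

```text
time: 14.9
tcp_pos: [432.8, 209.2, 147.8]
tcp_rot: [-2.117, -2.319, 0.004]
force: [0.2, 0.4, -0.1]
gripper_width: 74.1
grip_force: 0.0
plaque_new scene [array([6.4645e+02, 2.3580e+02, 2.3000e+01, 9.0000e-02]), np.float64(0.83)]
plaque_new top [array([6.4434e+02, 2.2801e+02, 2.3000e+01, 1.2000e-01]), np.float64(0.94)]
cover scene [array([644.27,  30.3 ,   7.  ,   0.  ]), np.float64(0.92)]
cover top [array([643.05,  26.88,   7.  ,   0.  ]), np.float64(0.91)]
scene 485 [294.  188.5] [23. 50.] mid [670.1  75.8  37.5] len 145.0 yaw 2.63
top 244 [260.1 159.4] [34.6 10. ] mid [649.2  24.3  37.5] len 80.0 yaw 0.92
tri [635.9  21.5 105.7]
```

View pics/c.png

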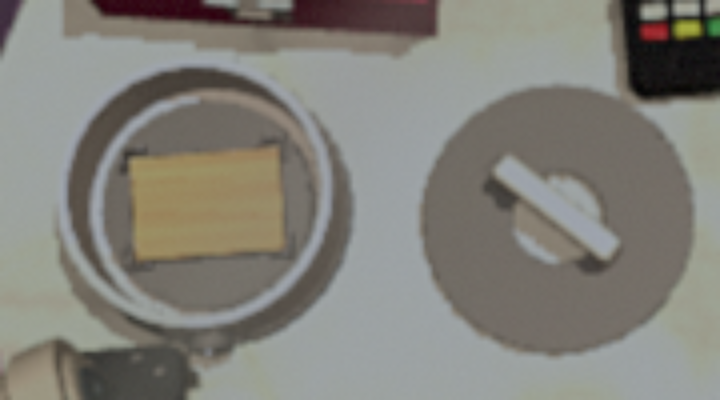

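The blank sits between the lugs. The cover is at crop centre (557,218), with its bar running from (502,165) to (612,251), yaw about 0.92. It is time to fetch it.

```bash
python3 - <<'E'
from h import *
s=snap('top')
A,B=[atz(s,(120+u/4,110+v/4),45) for u,v in((502,165),(612,251))]
print(np.round((A+B)/2,1),np.linalg.norm(A-B),np.arctan2(*(A-B)[1::-1])%np.pi)
s2=snap('scene')
# bar ends in scene picture by prediction for check
print([np.round(proj(s2,q),0) for q in (A,B)])
E
python3 go.py 643.5 27.5 100 -0.65
```

```text
[641.6  26.   45. ] 79.93657344266187 0.9124274965350431
[array([296., 191.]), array([292., 212.])]
t 15.3 tcp [437.6 210.1 147.9] turn [0.   0.   0.74] then shift mm [-20.7 274.4  47.9] q6 0.35 w 74.1 F [-0.3 -0.3  0.4]
```

```bash
python3 -m pendant '[[[0,0,0],[0,0,0.148],0.05],[[0,0,0],[0,0,0.148],0.05],[[0,0,0],[0,0,0.148],0.05],[[0,0,0],[0,0,0.148],0.05],[[0,0,0],[0,0,0.148],0.05],[[-0.003,0.0392,0],[0,0,0],0.05],[[-0.003,0.0392,0],[0,0,0],0.05],[[-0.003,0.0392,0],[0,0,0],0.05],[[-0.003,0.0392,0],[0,0,0],0.05],[[-0.003,0.0392,0],[0,0,0],0.05],[[-0.003,0.0392,0],[0,0,0],0.05],[[-0.003,0.0392,0],[0,0,0],0.05]]'; python3 -m pendant '[[[0,0,0.03],[0,0,0],0.05],[[0,0,0.03],[0,0,0],0.05],[[0,0,0],[0,0,0],0.05],[[0,0,0],[0,0,0],0.05]]'; python3 go.py 643 27 20 -0.65
python3 - <<'E'
from h import *
s=snap('top'); M=masks('top','cover')
for m in M: print('cover', m.sum(), np.argwhere(m).mean(0)[::-1])
E
```

```text
time: 16.5
tcp_pos: [643.9, 25.7, 147.6]
tcp_rot: [-2.815, -1.395, 0.0]
force: [0.3, 0.5, -0.5]
gripper_width: 50.3
grip_force: 0.0
time: 16.9
tcp_pos: [642.4, 27.1, 87.8]
tcp_rot: [-2.814, -1.395, 0.002]
force: [-0.6, -0.5, 0.7]
gripper_width: 50.0
grip_force: 0.0
t 16.9 tcp [642.4  27.1  87.8] turn [-0.001  0.001 -0.   ] then shift mm [ 0.3  0.5 67.8] q6 0.69 w 50.0 F [-0.6 -0.5  0.7]
cover 220 [267.85454545 154.74090909]
```

```bash
python3 -m pendant '[[[0.0003,0.0005,0.03],[0,0,0],0.05],[[0,0,0.02],[0,0,0],0.05],[[0,0,0.012],[0,0,0],0.05],[[0,0,0.005],[0,0,0],0.05],[[0,0,0],[0,0,0],0.05],[[0,0,0],[0,0,0],0.008],[[0,0,0],[0,0,0],0.008],[[0,0,0],[0,0,0],0.008],[[0,0,0],[0,0,0],0.008],[[0,0,0],[0,0,0],0.008],[[0,0,0],[0,0,0],0.008]]'; python3 go.py 643 27 20 -0.65
```

```text
time: 18.1
tcp_pos: [643.3, 27.2, 21.4]
tcp_rot: [2.814, 1.396, 0.001]
force: [-0.7, -0.2, 3.8]
gripper_width: 15.5
grip_force: 30.0
t 18.1 tcp [643.3  27.2  21.4] turn [ 0. -0. -0.] then shift mm [-0.3 -0.1  1.4] q6 0.69 w 15.5 F [-0.7 -0.2  3.8]
```

```bash
python3 -m pendant '[[[0,0,-0.02],[0,0,0],0.008],[[0,0,-0.03],[0,0,0],0.008],[[0,0,-0.04],[0,0,0],0.008],[[0,0,0],[0,0,0],0.008],[[0,0,0],[0,0,0],0.008]]'; python3 go.py 646.2 229.2 90 -0.65
```

```text
time: 18.6
tcp_pos: [643.4, 27.2, 111.6]
tcp_rot: [2.814, 1.396, 0.002]
force: [-0.6, 0.9, -2.4]
gripper_width: 15.6
grip_force: 30.0
t 18.6 tcp [643.4  27.2 111.6] turn [ 0.001 -0.001 -0.   ] then shift mm [ 162.5 -120.1   21.6] q6 0.69 w 15.6 F [-0.6  0.9 -2.4]
```

```bash
python3 -m pendant '[[[0.0232,-0.0172,0],[0,0,0],0.008],[[0.0232,-0.0172,0],[0,0,0],0.008],[[0.0232,-0.0172,0],[0,0,0],0.008],[[0.0232,-0.0172,0],[0,0,0],0.008],[[0.0232,-0.0172,0],[0,0,0],0.008],[[0.0232,-0.0172,0],[0,0,0],0.008],[[0.0232,-0.0172,0],[0,0,0],0.008],[[0,0,0.015],[0,0,0],0.008],[[0,0,0],[0,0,0],0.008],[[0,0,0],[0,0,0],0.008]]'; python3 go.py 646.2 229.2 78 -0.65
python3 - <<'E'
from h import *
S={c:snap(c) for c in('scene','top')}
for c in S:
    for m in masks(c,'cover'):
        print(c,m.sum(),[np.round(v,2) for v in fit([(S[c],m)],cyl(80,4),(646,229,82,0),[0,1])])
E
```

```text
time: 19.6
tcp_pos: [644.2, 228.1, 94.2]
tcp_rot: [-2.814, -1.395, 0.006]
force: [-0.4, 0.6, -2.4]
gripper_width: 15.8
grip_force: 30.0
t 19.6 tcp [644.2 228.1  94.2] turn [-0.002  0.003 -0.   ] then shift mm [ 2.1  0.9 16.2] q6 0.99 w 15.8 F [-0.4  0.6 -2.4]
scene 1254 [array([644.01, 228.07,  82.  ,   0.  ]), np.float64(0.78)]
top 1268 [array([646.32, 215.95,  82.  ,   0.  ]), np.float64(0.31)]
```

```bash
python3 -m pendant '[[[0.002,0.0009,0.006],[0,0,0],0.008],[[0,0,0],[0,0,0],0.008],[[0,0,0.004],[0,0,0],0.008],[[0,0,0.004],[0,0,0],0.008],[[0,0,0.003],[0,0,0],0.008],[[0,0,0],[0,0,0],0.008],[[0,0,0],[0,0,0],0.008]]'; python3 go.py 646.2 229.2 77.4 -0.65
```

```text
time: 20.5
tcp_pos: [646.7, 230.3, 78.7]
tcp_rot: [-2.814, -1.396, 0.002]
force: [-4.0, 0.3, -0.3]
gripper_width: 15.6
grip_force: 30.0
t 20.5 tcp [646.7 230.3  78.7] turn [-0.001  0.001  0.   ] then shift mm [-1.2  0.2  1.3] q6 0.99 w 15.6 F [-4.   0.3 -0.3]
```

```bash
python3 -m pendant '[[[-0.0007,0,0.0015],[0,0,0],0.008],[[0,0,0.0005],[0,0,0],0.008],[[0,0,0],[0,0,0],0.008],[[0,0,0],[0,0,0],0.008]]'; python3 go.py 646.2 229.2 77.4 -0.65
```

```text
time: 20.9
tcp_pos: [646.6, 230.1, 77.4]
tcp_rot: [-2.814, -1.396, 0.001]
force: [-4.8, 0.7, 4.6]
gripper_width: 15.5
grip_force: 30.0
t 20.9 tcp [646.6 230.1  77.4] turn [-0.001  0.     0.   ] then shift mm [-1.   0.2  0. ] q6 0.99 w 15.5 F [-4.8  0.7  4.6]
```

Fully down at the predicted height. Release, rise, then head for the bottles.

```bash
python3 -m pendant '[[[0,0,0],[0,0,0],0.04],[[0,0,0],[0,0,0],0.04],[[0,0,0],[0,0,0],0.04],[[0,0,-0.03],[0,0,0],0.05],[[0,0,-0.045],[0,0,0],0.06],[[0,0,-0.045],[0,0,0],0.06],[[0,0,-0.03],[0,0,0],0.06],[[0,0,0],[0,0,0],0.06]]'; for p in "454.7 -235.2" "540.9 -230.9" "463 -338.6"; do python3 go.py $p 190 -0.3;done
```

```text
time: 21.7
tcp_pos: [649.9, 230.7, 232.8]
tcp_rot: [2.813, 1.395, 0.014]
force: [-0.2, -0.3, 0.6]
gripper_width: 59.6
grip_force: 0.0
t 21.7 tcp [649.9 230.7 232.8] turn [ 0.006 -0.007 -0.35 ] then shift mm [-502.8  -48.8   42.8] q6 0.99 w 59.6 F [-0.2 -0.3  0.6]
t 21.7 tcp [649.9 230.7 232.8] turn [ 0.006 -0.007 -0.35 ] then shift mm [-473.2   32.2   42.8] q6 0.99 w 59.6 F [-0.2 -0.3  0.6]
t 21.7 tcp [649.9 230.7 232.8] turn [ 0.006 -0.007 -0.35 ] then shift mm [-599.1  -10.4   42.8] q6 0.99 w 59.6 F [-0.2 -0.3  0.6]
```

```bash
python3 -m pendant '[[[0,0,0],[0.004,-0.004,0.1],0.06],[[0,0,0],[0,0,0.1],0.06],[[0,0,0],[0,0,0],0.06]]';python3 go.py 454.7 -235.2 190 -0.85
```

```text
time: 22.0
tcp_pos: [646.8, 229.6, 226.1]
tcp_rot: [-2.939, -1.105, 0.01]
force: [0.3, 0.6, -0.1]
gripper_width: 60.3
grip_force: 0.0
t 22.0 tcp [646.8 229.6 226.1] turn [-0.004  0.005 -0.002] then shift mm [-451.1  222.4   36.1] q6 1.19 w 60.3 F [ 0.3  0.6 -0.1]
```

```bash
python3 -m pendant '[[[-0.041,0.0202,0],[-0.004,0.004,0],0.06],[[-0.041,0.0202,0],[0,0,0],0.06],[[-0.041,0.0202,0],[0,0,0],0.06],[[-0.041,0.0202,0],[0,0,0],0.06],[[-0.041,0.0202,0],[0,0,0],0.06],[[-0.041,0.0202,0],[0,0,0],0.06],[[-0.041,0.0202,0],[0,0,0],0.06],[[-0.041,0.0202,0],[0,0,0],0.06],[[-0.041,0.0202,0],[0,0,0],0.06],[[-0.041,0.0202,0],[0,0,0],0.06],[[-0.041,0.0202,0],[0,0,0],0.06]]'; python3 -m pendant '[[[0,0,0.02],[0,0,0],0.06],[[0,0,0],[0,0,0],0.06],[[0,0,0],[0,0,0],0.06]]';python3 go.py 454.7 -235.2 117 -0.85
python3 - <<'E'
from h import *
S={c:snap(c,c+'3.png') for c in('scene','top')}
for c in S:
    for m in masks(c,'cover'):
        print(c,m.sum(),[np.round(v,2) for v in fit([(S[c],m)],cyl(80,4),(646,229,63,0),[0,1])])
E
```

```text
time: 23.1
tcp_pos: [453.7, -236.3, 227.1]
tcp_rot: [2.937, 1.113, -0.001]
force: [0.5, -1.0, 0.2]
gripper_width: 60.4
grip_force: 0.0
time: 23.4
tcp_pos: [454.5, -234.4, 207.1]
tcp_rot: [-2.939, -1.11, 0.002]
force: [0.2, 0.7, -0.5]
gripper_width: 60.2
grip_force: 0.0
t 23.4 tcp [ 454.5 -234.4  207.1] turn [-0.001  0.001  0.001] then shift mm [-0.4  0.7 90.1] q6 0.37 w 60.2 F [ 0.2  0.7 -0.5]
scene 365 [array([646., 229.,  63.,   0.]), np.float64(0.0)]
```

View pics/scene3.png

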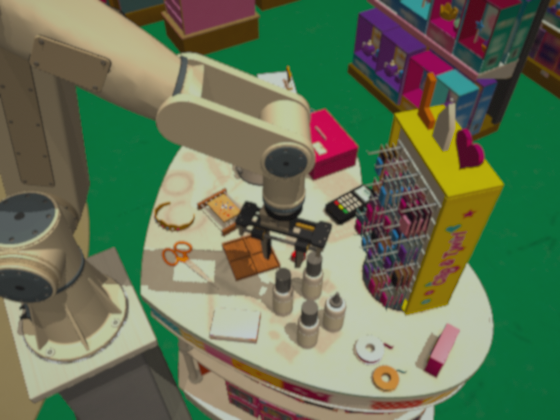

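The arm hides the machine in this view. The gripper hangs over the near-left capped bottle (cap at 283,280), and the finished plaque shows on the rack at (222,208). Grasping the first cap.

```bash
python3 -m pendant '[[[-0.0004,0.0007,0.03],[0,0,0],0.06],[[0,0,0.03],[0,0,0],0.06],[[0,0,0.02],[0,0,0],0.06],[[0,0,0.01],[0,0,0],0.06],[[0,0,0],[0,0,0],0.06],[[0,0,0],[0,0,0],0.03],[[0,0,0],[0,0,0],0.03],[[0,0,0],[0,0,0],0.03],[[0,0,0],[0,0,0],0.03],[[0,0,0],[0,0,0],0.03]]'; python3 go.py 454.7 -235.2 117 -0.85;  python3 -m pendant '[[[0,0,-0.02],[0,0,0],0.03],[[0,0,-0.03],[0,0,0],0.03],[[0,0,-0.03],[0,0,0],0.03],[[0,0,0],[0,0,0],0.03],[[0,0,0],[0,0,0],0.03]]'
python3 - <<'E'
import numpy as np
c=np.array([458.8,-55.4]);a=-.15
for x,y in((-30,-30),(-30,30),(30,-30),(30,30)):
    print(x,y,np.round(c+[x*np.cos(a)-y*np.sin(a),x*np.sin(a)+y*np.cos(a)],1))
E
python3 go.py 424.6 -80.6 90 -0.85
```

```text
time: 24.6
tcp_pos: [455.5, -235.9, 118.5]
tcp_rot: [2.938, 1.107, 0.001]
force: [-0.6, 1.9, 6.6]
gripper_width: 36.4
grip_force: 30.0
t 24.6 tcp [ 455.5 -235.9  118.5] turn [ 0.002 -0.    -0.   ] then shift mm [-0.2 -1.1  1.5] q6 0.37 w 36.4 F [-0.6  1.9  6.6]
time: 25.1
tcp_pos: [455.3, -235.8, 198.1]
tcp_rot: [2.938, 1.107, 0.001]
force: [0.2, 1.3, -0.6]
gripper_width: 36.9
grip_force: 30.0
-30 -30 [424.7 -80.6]
-30 30 [433.6 -21.3]
30 -30 [484.  -89.5]
30 30 [492.9 -30.2]
t 25.1 tcp [ 455.3 -235.8  198.1] turn [ 0.002 -0.    -0.   ] then shift mm [  79.4 -136.9  108.1] q6 0.37 w 36.9 F [ 0.2  1.3 -0.6]
```

```bash
python3 -m pendant '[[[0.0199,-0.0342,0],[0,0,0],0.03],[[0.0199,-0.0342,0],[0,0,0],0.03],[[0.0199,-0.0342,0],[0,0,0],0.03],[[0.0199,-0.0342,0],[0,0,0],0.03],[[0,0,0.045],[0,0,0],0.03],[[0,0,0.045],[0,0,0],0.03],[[0,0,0.045],[0,0,0],0.03],[[0,0,0],[0,0,0],0.03],[[0,0,0],[0,0,0],0.03]]'; python3 go.py 424.7 -80.6 25 -0.85
python3 - <<'E'
from h import *
S={c:snap(c) for c in('scene','top')}
for c in S:
    s=S[c]; uv=proj(s,(425,-81,45)).astype(int); print(uv)
i=S['scene']['image'][180:310,170:350,::-1]; cv2.imwrite('pics/d.png',cv2.resize(i,None,fx=4,fy=4))
E
```

```text
time: 26.0
tcp_pos: [423.3, -80.2, 61.9]
tcp_rot: [-2.939, -1.107, 0.006]
force: [-0.0, 0.3, -0.2]
gripper_width: 37.0
grip_force: 30.0
t 26.0 tcp [423.3 -80.2  61.9] turn [-0.002  0.003 -0.   ] then shift mm [ 0.8  1.2 36.9] q6 0.66 w 37.0 F [-0.   0.3 -0.2]
[242 259]
[305 258]
```

View pics/d.png

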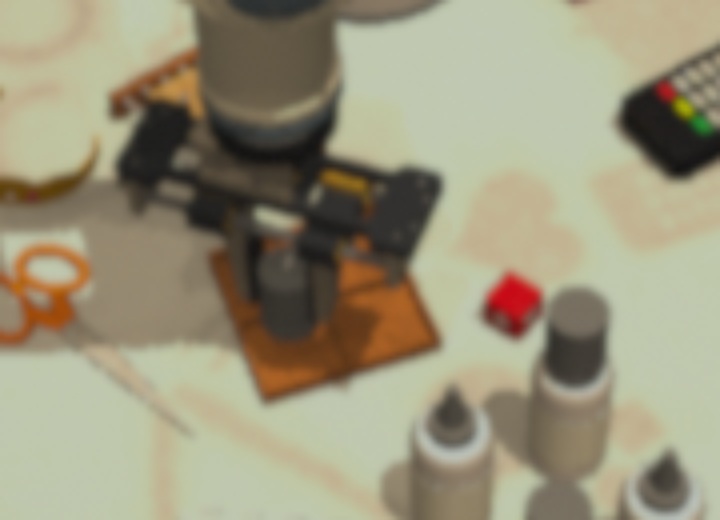

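The cap hangs upright over the near-right pocket at crop (285,300), and the first bottle stands open at (455,420). Lower and release.

```bash
python3 -m pendant '[[[0.0008,0.0012,0.025],[0,0,0],0.03],[[0,0,0.007],[0,0,0],0.03],[[0,0,0.004],[0,0,0],0.03],[[0,0,0],[0,0,0],0.03],[[0,0,0],[0,0,0],0.03]]'; python3 go.py 424.7 -80.6 25 -0.85
```

```text
time: 26.6
tcp_pos: [426.4, -80.9, 27.3]
tcp_rot: [2.939, 1.107, 0.001]
force: [0.3, -0.3, 0.0]
gripper_width: 36.7
grip_force: 30.0
t 26.6 tcp [426.4 -80.9  27.3] turn [ 0.002 -0.    -0.   ] then shift mm [-1.1 -1.4  2.3] q6 0.66 w 36.7 F [ 0.3 -0.3  0. ]
```

```bash
python3 -m pendant '[[[0,0,0.0025],[0,0,0],0.03],[[0,0,0.001],[0,0,0],0.03],[[0,0,0],[0,0,0],0.03]]'; python3 -m pendant '[[[0,0,0],[0,0,0],0.048],[[0,0,0],[0,0,0],0.048],[[0,0,0],[0,0,0],0.048],[[0,0,-0.03],[0,0,0],0.048],[[0,0,-0.045],[0,0,0],0.06],[[0,0,-0.045],[0,0,0],0.06],[[0,0,-0.045],[0,0,0],0.06],[[0,0,0],[0,0,0],0.06]]'; python3 go.py 540.9 -230.9 190 -0.85
```

```text
time: 26.9
tcp_pos: [426.7, -80.9, 24.3]
tcp_rot: [2.938, 1.107, 0.001]
force: [-3.7, 1.6, 22.6]
gripper_width: 37.1
grip_force: 30.1
time: 27.7
tcp_pos: [429.3, -81.3, 193.2]
tcp_rot: [2.934, 1.106, 0.012]
force: [0.2, 0.1, -0.4]
gripper_width: 59.7
grip_force: 0.0
t 27.7 tcp [429.3 -81.3 193.2] turn [ 0.008 -0.005 -0.   ] then shift mm [-14.9 186.1   3.2] q6 0.66 w 59.7 F [ 0.2  0.1 -0.4]
```

```bash
python3 -m pendant '[[[-0.003,0.0374,0],[0,0,0],0.06],[[-0.003,0.0374,0],[0,0,0],0.06],[[-0.003,0.0374,0],[0,0,0],0.06],[[-0.003,0.0374,0],[0,0,0],0.06],[[-0.003,0.0374,0],[0,0,0],0.06],[[0,0,0.02],[0,0,0],0.06],[[0,0,0],[0,0,0],0.06],[[0,0,0],[0,0,0],0.06]]'; python3 go.py 540.9 -230.9 117 -0.85
```

```text
time: 28.5
tcp_pos: [536.9, -230.4, 167.0]
tcp_rot: [-2.939, -1.107, 0.004]
force: [0.0, -0.2, 1.3]
gripper_width: 60.1
grip_force: 0.0
t 28.5 tcp [ 536.9 -230.4  167. ] turn [-0.002  0.002 -0.   ] then shift mm [ 2.7  3.  50. ] q6 0.44 w 60.1 F [ 0.  -0.2  1.3]
```

```bash
python3 -m pendant '[[[0.0027,0.0028,0],[0,0,0],0.06],[[0,0,0.025],[0,0,0],0.06],[[0,0,0.015],[0,0,0],0.06],[[0,0,0.0085],[0,0,0],0.06],[[0,0,0],[0,0,0],0.06],[[0,0,0],[0,0,0],0.03],[[0,0,0],[0,0,0],0.03],[[0,0,0],[0,0,0],0.03],[[0,0,0],[0,0,0],0.03],[[0,0,0],[0,0,0],0.03]]'; python3 go.py 540.9 -230.9 117 -0.85;  python3 -m pendant '[[[0,0,-0.02],[0,0,0],0.03],[[0,0,-0.03],[0,0,0],0.03],[[0,0,-0.03],[0,0,0],0.03],[[0,0,0],[0,0,0],0.03],[[0,0,0],[0,0,0],0.03]]'
python3 go.py 492.9 -30.2 25 -0.85
```

```text
time: 29.5
tcp_pos: [542.2, -231.5, 120.1]
tcp_rot: [2.939, 1.107, 0.001]
force: [-0.9, 0.5, 3.7]
gripper_width: 35.8
grip_force: 30.0
t 29.5 tcp [ 542.2 -231.5  120.1] turn [ 0.001  0.    -0.   ] then shift mm [-0.6 -1.3  3.1] q6 0.44 w 35.8 F [-0.9  0.5  3.7]
time: 30.0
tcp_pos: [542.1, -231.5, 199.9]
tcp_rot: [2.938, 1.107, 0.001]
force: [-0.0, 0.9, -0.7]
gripper_width: 35.7
grip_force: 30.0
t 30.0 tcp [ 542.1 -231.5  199.9] turn [0.002 0.    0.   ] then shift mm [  95.9 -183.7  174.9] q6 0.44 w 35.7 F [-0.   0.9 -0.7]
```

```bash
python3 -m pendant '[[[0.0192,-0.0367,0],[0,0,0],0.03],[[0.0192,-0.0367,0],[0,0,0],0.03],[[0.0192,-0.0367,0],[0,0,0],0.03],[[0.0192,-0.0367,0],[0,0,0],0.03],[[0.0192,-0.0367,0],[0,0,0],0.03],[[0,0,0.045],[0,0,0],0.03],[[0,0,0.045],[0,0,0],0.03],[[0,0,0.03],[0,0,0],0.03],[[0,0,0],[0,0,0],0.03],[[0,0,0],[0,0,0],0.03]]'; python3 go.py 492.9 -30.2 26 -0.85
```

```text
time: 31.0
tcp_pos: [492.2, -30.2, 78.8]
tcp_rot: [-2.94, -1.108, 0.004]
force: [0.3, 0.6, -0.8]
gripper_width: 35.9
grip_force: 30.0
t 31.0 tcp [492.2 -30.2  78.8] turn [-0.001  0.002 -0.   ] then shift mm [ 0.6  0.4 52.8] q6 0.79 w 35.9 F [ 0.3  0.6 -0.8]
```

```bash
python3 -m pendant '[[[0,0,0.03],[0,0,0],0.03],[[0,0,0.015],[0,0,0],0.03],[[0,0,0.006],[0,0,0],0.03],[[0,0,0.002],[0,0,0],0.03],[[0,0,0],[0,0,0],0.03]]'; python3 -m pendant '[[[0,0,0],[0,0,0],0.048],[[0,0,0],[0,0,0],0.048],[[0,0,0],[0,0,0],0.048],[[0,0,-0.03],[0,0,0],0.048],[[0,0,-0.045],[0,0,0],0.06],[[0,0,-0.045],[0,0,0],0.06],[[0,0,-0.045],[0,0,0],0.06],[[0,0,0],[0,0,0],0.06]]'; python3 go.py 463 -338.6 190 -0.85
```

```text
time: 31.5
tcp_pos: [493.8, -30.4, 27.4]
tcp_rot: [2.938, 1.107, 0.002]
force: [-0.0, 0.2, -0.5]
gripper_width: 35.8
grip_force: 30.0
time: 32.3
tcp_pos: [496.6, -30.3, 197.4]
tcp_rot: [2.935, 1.106, 0.014]
force: [0.7, -0.5, -0.6]
gripper_width: 60.2
grip_force: 0.0
t 32.3 tcp [496.6 -30.3 197.4] turn [ 0.008 -0.007  0.   ] then shift mm [-228.7  209.4    7.4] q6 0.79 w 60.2 F [ 0.7 -0.5 -0.6]
```

```bash
python3 -m pendant '[[[-0.0325,0.0301,0],[0,0,0],0.06],[[-0.0325,0.0301,0],[0,0,0],0.06],[[-0.0325,0.0301,0],[0,0,0],0.06],[[-0.0325,0.0301,0],[0,0,0],0.06],[[-0.0325,0.0301,0],[0,0,0],0.06],[[-0.0325,0.0301,0],[0,0,0],0.06],[[-0.0325,0.0301,0],[0,0,0],0.06],[[0,0,0.02],[0,0,0],0.06],[[0,0,0],[0,0,0],0.06],[[0,0,0],[0,0,0],0.06]]'; python3 go.py 463 -338.6 118 -0.85
```

```text
time: 33.3
tcp_pos: [460.4, -337.8, 170.9]
tcp_rot: [-2.939, -1.107, 0.002]
force: [0.1, 0.1, 0.0]
gripper_width: 60.1
grip_force: 0.0
t 33.3 tcp [ 460.4 -337.8  170.9] turn [-0.002  0.001 -0.   ] then shift mm [ 1.4  2.3 52.9] q6 0.22 w 60.1 F [0.1 0.1 0. ]
```

```bash
python3 -m pendant '[[[0.0012,0.002,0],[0,0,0],0.06],[[0,0,0.025],[0,0,0],0.06],[[0,0,0.018],[0,0,0],0.06],[[0,0,0.0095],[0,0,0],0.06],[[0,0,0],[0,0,0],0.06],[[0,0,0],[0,0,0],0.03],[[0,0,0],[0,0,0],0.03],[[0,0,0],[0,0,0],0.03],[[0,0,0],[0,0,0],0.03],[[0,0,0],[0,0,0],0.03]]'; python3 go.py 463 -338.6 118 -0.85;  python3 -m pendant '[[[0,0,-0.02],[0,0,0],0.03],[[0,0,-0.03],[0,0,0],0.03],[[0,0,-0.03],[0,0,0],0.03],[[0,0,0],[0,0,0],0.03],[[0,0,0],[0,0,0],0.03]]'
python3 go.py 484 -89.5 26 -0.85;python3 go.py 433.6 -21.3 26 -0.85
```

```text
time: 34.3
tcp_pos: [463.7, -339.5, 120.0]
tcp_rot: [2.938, 1.107, 0.001]
force: [-1.1, 1.1, 5.8]
gripper_width: 37.6
grip_force: 30.0
t 34.3 tcp [ 463.7 -339.5  120. ] turn [ 0.002  0.    -0.   ] then shift mm [ 0.1 -1.1  2. ] q6 0.22 w 37.6 F [-1.1  1.1  5.8]
time: 34.8
tcp_pos: [463.5, -339.5, 199.6]
tcp_rot: [2.938, 1.107, 0.001]
force: [0.2, -0.6, 0.6]
gripper_width: 37.7
grip_force: 30.0
t 34.8 tcp [ 463.5 -339.5  199.6] turn [ 0.002  0.    -0.   ] then shift mm [ 180.4 -174.3  173.6] q6 0.22 w 37.7 F [ 0.2 -0.6  0.6]
t 34.8 tcp [ 463.5 -339.5  199.6] turn [ 0.002  0.    -0.   ] then shift mm [ 187.5 -258.8  173.6] q6 0.22 w 37.7 F [ 0.2 -0.6  0.6]
```

```bash
python3 -m pendant '[[[0.0301,-0.029,0],[0,0,0],0.03],[[0.0301,-0.029,0],[0,0,0],0.03],[[0.0301,-0.029,0],[0,0,0],0.03],[[0.0301,-0.029,0],[0,0,0],0.03],[[0.0301,-0.029,0],[0,0,0],0.03],[[0.0301,-0.029,0],[0,0,0],0.03],[[0,0,0],[0,0,0],0.03],[[0,0,0.045],[0,0,0],0.03],[[0,0,0.045],[0,0,0],0.03],[[0,0,0],[0,0,0],0.03],[[0,0,0],[0,0,0],0.03]]'; python3 go.py 484 -89.5 26 -0.85
```

```text
time: 35.9
tcp_pos: [483.2, -89.7, 108.4]
tcp_rot: [-2.939, -1.107, 0.005]
force: [0.1, -0.1, 0.3]
gripper_width: 37.4
grip_force: 30.0
t 35.9 tcp [483.2 -89.7 108.4] turn [-0.002  0.003 -0.   ] then shift mm [ 0.8  0.3 82.4] q6 0.67 w 37.4 F [ 0.1 -0.1  0.3]
```

```bash
python3 -m pendant '[[[0,0,0.035],[0,0,0],0.03],[[0,0,0.03],[0,0,0],0.03],[[0,0,0.011],[0,0,0],0.03],[[0,0,0.006],[0,0,0],0.03],[[0,0,0],[0,0,0],0.03]]'; python3 -m pendant '[[[0,0,0],[0,0,0],0.048],[[0,0,0],[0,0,0],0.048],[[0,0,0],[0,0,0],0.048],[[0,0,-0.03],[0,0,0],0.048],[[0,0,-0.045],[0,0,0],0.06],[[0,0,-0.045],[0,0,0],0.06],[[0,0,-0.045],[0,0,0],0.06],[[0,-0.04,0],[0,0,0],0.06],[[0,-0.04,0],[0,0,0],0.06],[[0,-0.04,0],[0,0,0],0.06],[[0,-0.04,0],[0,0,0],0.06],[[0,0,0],[0,0,0],0.06]]'; python3 go.py 300 160 190 -0.85
```

```text
time: 36.4
tcp_pos: [484.9, -89.8, 27.8]
tcp_rot: [2.939, 1.107, 0.001]
force: [-0.0, -0.3, -0.4]
gripper_width: 37.3
grip_force: 30.0
time: 37.6
tcp_pos: [375.3, 32.9, 191.9]
tcp_rot: [-2.938, -1.111, 0.002]
force: [-0.5, 0.2, -0.9]
gripper_width: 60.1
grip_force: 0.0
t 37.6 tcp [375.3  32.9 191.9] turn [-0.001  0.001  0.002] then shift mm [  27.3 -145.2    1.9] q6 0.93 w 60.1 F [-0.5  0.2 -0.9]
```

```bash
python3 -m pendant '[[[0.0,-0.035,-0.01],[0,0,0],0.06],[[0.0,-0.035,0],[0,0,0],0.06],[[0,-0.02,0],[0,0,0],0.06],[[0,0,0],[0,0,0],0.06],[[0,0,0],[0,0,0],0.06]]'; python3 - <<'E'
from h import *
S={c:snap(c,c+'4.png') for c in('scene','top')}
for c in S:
    for m in masks(c,'cover')[:1]:
        print('cover',c,m.sum(),[np.round(v,2) for v in fit([(S[c],m)],cyl(80,4),(646,229,63,0),[0,1])])
    print('caps',[(np.round(d['xyz']).tolist(),round(d['score'],2)) for d in finder.search_frame(c,'cap1')])
cv2.imwrite('pics/e.png',np.hstack([cv2.resize(S[c]['image'][a:b,l:r,::-1],(400,400)) for c,a,b,l,r in(('top',120,320,120,320),('scene',130,350,170,390))]))
E
```

```text
time: 38.1
tcp_pos: [319.9, 98.4, 202.2]
tcp_rot: [2.938, 1.11, 0.002]
force: [0.5, -0.4, 0.0]
gripper_width: 59.7
grip_force: 0.0
cover scene 1467 [array([646.  , 232.19,  63.  ,   0.  ]), np.float64(0.91)]
caps [([425.0, -91.0, 52.0], 0.65), ([488.0, -38.0, 53.0], 0.49)]
cover top 3745 [array([645.74, 229.79,  63.  ,   0.  ]), np.float64(0.92)]
caps [([421.0, -78.0, 59.0], 0.75), ([482.0, -88.0, 57.0], 0.6), ([491.0, -26.0, 58.0], 0.52)]
```

View pics/e.png

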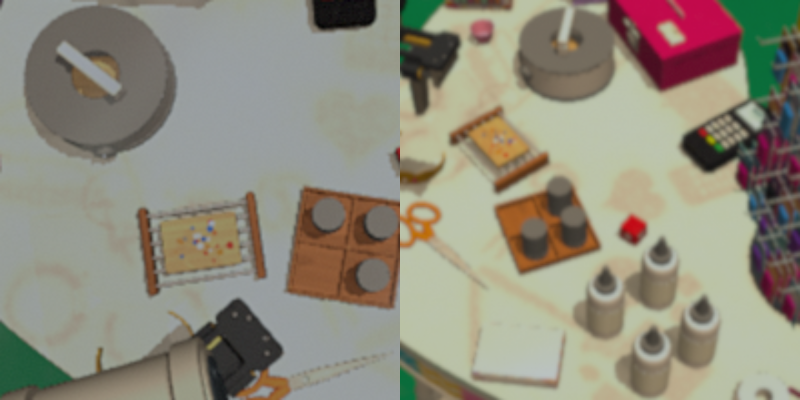

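View pics/top4.png

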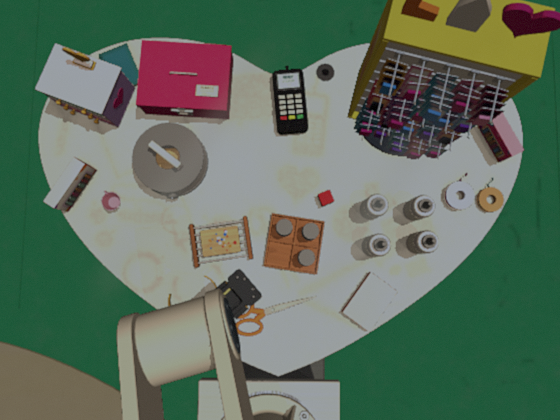

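All in place. The cover is level on the bowl at top (169,158), the finished plaque is flat mid-rack at (221,240), and three caps stand upright in the tray at (284,227), (310,231) and (305,258). All four bottles are standing open. Handing in.

```bash
python3 -c "
from bench import workorder
print(workorder.close_job())"
```

```text
the job is handed in; nothing more can be done
None
```

The job is handed in (no verdict was returned); the last pictures show three caps upright in separate tray pockets, all four bottles standing open, the finished picture flat mid-rack, and the cover level on the bowl over the blank, which a picture before covering showed lying between the lugs.

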